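# Dock the sample bottle in the reader

### The job

Push the tall red-capped sample bottle, low on its foot, so that it slides upright along the bench into the blue reader's steel fork until it stands fully home against the back stop; then press the reader's green start button all the way down and let go. Do not grip, lift or tip the bottle, be gentle with it, and leave the jar, the cup and the brass weight where they stand.

Things in the scene. Friction and masses are not known exactly. Their poses are not given: they have to be found in the camera images.
- bottle: Tall narrow amber bottle, red cap, white band, round black foot; loose, about 0.35 kg, 206 mm tall. Foot 60 mm diameter, 18 mm high; body 42 mm diameter up to 150 mm, then a 24 mm neck; cap 31 mm diameter. Origin: centre of the foot's underside, z up. Pushed on its foot it slides; pushed much higher it tips over.
- seat (a point): On the bench, where the centre of the bottle's foot must stand, in the reader's 14 mm high steel fork. x points into the fork (the way the bottle enters), y left, z up. Flat back stop at x = +30 mm (the foot touches it when home). Arms' inner faces at y = +-34 mm from x = -8 mm on; before them lips flare outwards to x = -35 mm, where the mouth is some 100 mm wide.
- reader: The fixed blue reader; origin and axes as the seat's. Its housing is 45 mm high to the left of the fork (x -45 to 85 mm, y 65 to 175 mm), with the green button and a display on top, and 40 mm high behind the back stop (x 53 to 103 mm, y -43 to 63 mm).
- start_top (a point): Centre of the top face of the green round push button on top of the reader's housing, left of the fork (in the seat's axes 120 mm to the left of the seat and 10 mm before it). Button diameter 32 mm; pressed straight down.
- start (a joint): Travel of the green start button, m: 0 when up, 0.006 fully down; it springs back. Fully down takes about 4 N.
- jar: Bystander: clear glass jar with white lid, 56 mm diameter, 75 mm tall, loose. Origin: centre of its underside.
- beaker: Bystander: white ceramic cup without handle, 64 mm diameter at the rim, 85 mm tall, loose. Origin: centre of its underside.
- weight: Bystander: brass weight with a small knob on top, 44 mm diameter, 64 mm tall, loose. Origin: centre of its underside.

How it is judged:
By the outcome, as a careful person would: the job done as asked, in the order asked, and still so for the second after the job is handed in, with the robot touching nothing.
It also fails if it takes over 51 s, if anything falls off the work surface, if the arm or the gripper's body presses on something with over 40 N, if the wrist force passes 120 N, or if a joint passes its speed limit or range.

### The arm

A 6-joint arm with a two-finger parallel gripper is mounted at the origin on the work surface. World frame = base frame: x ahead of the robot, y to its left, z up, the work surface at z = 0. Lengths are in m, angles in rad, forces in N, time in s.
With the tool pointing down it reaches from about 0.4 to 0.925 m from the base axis. Payload 12.5 kg.
Tool frame: the origin (TCP) lies midway between the tips of the shut fingers; the grasp point (between the pads) lies 19 mm behind it; x points along the fingers, y is the direction in which the jaws open and shut, and the axes are right-handed (so a half turn about x gives the same grasp; the last joint's range is limited). The gripper opens to 95 mm and grips with 3 to 60 N. Pads are 20 mm wide; open, the fingers measure 119 mm over their backs; the gripper's body (75 mm by 180 mm) begins 59 mm behind the grasp point.
Start: joints at [1.186, 0.491, 1.559, -0, 1.092, -0.106], TCP at [0.172, 0.601, 0.18] pointing down, gripper open.
Joint ranges: [-3.1, 3.1], [-0.84, 2.19], [0.05, 2.79], [-1.13, 4.28], [0.06, 2.93], [-2.69, 2.69]. Speed limits (rad/s): [2.22, 2.22, 2.79, 3.14, 3.14, 3.14].

### API

Orientations are given as a 3x3 rotation matrix whose columns are the frame's x, y, z axes.
In Python, from cell import ctrl, grab_frame, order gives the robot as it stands.
- The arm moves only by the shell command python3 -m pendant 'ROWS' [FORCE]. ROWS is a JSON object of lists of equal length, an entry for each row: "travel": the shift along the tool's x, y, z in units of 40 mm (1.0 is 40 mm), a list of three; "rot": the turn, a rotation vector about the tool's x, y, z in degrees, a list of three; "fingers": the opening in per cent of the stroke, from 0 (shut) to 100 (fully open). In form: {"travel": [[x, y, z], ...], "rot": [[rx, ry, rz], ...], "fingers": [fingers, ...]}. A call has 1 to 8 rows; each row is the pose to reach, as a shift and turn from the pose measured when the call began, along the tool's axes at that moment; what a row does not reach only later rows make up. A row lasts 1/12 s, in which the tool goes at most 41.7 mm and 7.16 degrees, less where a joint would pass 70% of its speed; a pose out of reach is approached as far as the arm can. A call with a gripper value outside its range is refused whole. The fingers move at their own pace and stop on an object; FORCE is the grip in N (left out, the last holds). Time passes only in rows, so rows that repeat a pose let the fingers close. It gives the time, the measured TCP pose, the force and the opening at its end, in the units of the state.
- ctrl.get_obs(): the state, without advancing time (a new reading comes with each control period).
- grab_frame(name): name is "scene" or "side" or "wrist"; returns a dict with "color" (400x640x3 uint8, red, green, blue), "camera_matrix" (3x3 intrinsics, pixels), "position" and "orientation" of the camera in the world. Camera axes: x right, y up, looking along -z (the intrinsics and any distortion apply to the point x, -y, -z); pixel columns grow to the right and rows downward; lengths in m; the calibration is good to about 2 mm. The wrist camera is an equidistant fisheye: a pixel r from the principal point sees the ray r / f radians off the axis. A picture is of the moment at which its call begins. There is no depth.
- order.job_done(): hands the job in, once; it reports no verdict.
The state is a dict: "t": time; "q": joint angles; "joint_velocities": joint speeds; "effort": joint torques, N m; "ee_pos": TCP position; "tool_rot": TCP orientation; "force": force on the tool from outside, world axes, zero at the start; "moment": the same for the moment, N m; "grip_width": finger opening in m.
Only numpy, scipy, OpenCV 4.12 (cv2) and the standard library are available. Lean on these libraries where they do the work, as an engineer would, in place of code of your own. Each camera call takes 0.05 s, during which the arm holds its last target. There are 200 camera calls.

## Working session

There is one attempt and no reset: what is moved stays moved. The work goes in short steps, Python scripts to look and compute and a shell command to move; the robot and the scene stay as the last step left them, time stands still between calls to the robot, and variables do not carry over. Pictures are saved under pics/ and viewed, about 8 in all and at most 12, crops included, and the job is handed in when it is done.

```bash
mkdir -p pics; ls
cat > h.py <<'E'
import numpy as np, cv2
from cell import ctrl, grab_frame, order
def snap(n,f):
    d=grab_frame(n); cv2.imwrite(f'pics/{f}.png',d['color'][:,:,::-1]); np.save(f'pics/{f}.npy',d,allow_pickle=True); return d
def ray(d,u,v):
    K=np.array(d['camera_matrix']); x=(u-K[0,2])/K[0,0]; y=(v-K[1,2])/K[1,1]
    r=np.array(d['orientation'])@np.array([x,-y,-1.]); return np.array(d['position']),r
def onz(d,u,v,z):
    p,r=ray(d,u,v); return p+r*(z-p[2])/r[2]
def proj(d,P):
    c=np.array(d['orientation']).T@(np.array(P)-d['position']); K=np.array(d['camera_matrix'])
    return K[0,0]*c[0]/-c[2]+K[0,2], K[1,1]*-c[1]/-c[2]+K[1,2]
E
python3 - <<'E'
from h import *
o=ctrl.get_obs(); print({k:np.round(o[k],3) for k in o})
for n in ('scene','side'):
    d=snap(n,n+'0'); print(n,d.keys(),d['position'],np.round(d['camera_matrix'],1).tolist())
a=np.hstack([cv2.imread(f'pics/{n}0.png') for n in('scene','side')]);
E
```

```text
pics
{'t': np.float64(0.0), 'q': array([ 1.186,  0.492,  1.559, -0.   ,  1.092, -0.106]), 'joint_velocities': array([-0.001, -0.001,  0.   , -0.001,  0.   , -0.   ]), 'effort': array([ 1.0000e-03, -6.1265e+01, -2.5817e+01,  6.9000e-02,  4.8000e-02,
       -0.0000e+00]), 'ee_pos': array([0.172, 0.601, 0.179]), 'tool_rot': array([[-0.   ,  0.275,  0.961],
       [-0.001,  0.961, -0.275],
       [-1.   , -0.001, -0.   ]]), 'force': array([-1.134,  0.539, -0.983]), 'moment': array([-0.005,  0.021, -0.016]), 'grip_width': np.float64(0.095)}
scene dict_keys(['color', 'camera_matrix', 'position', 'orientation']) [ 0.97952706 -0.12464743  0.68059316] [[426.0, 0.0, 324.7], [0.0, 426.0, 197.3], [0.0, 0.0, 1.0]]
side dict_keys(['color', 'camera_matrix', 'position', 'orientation']) [ 0.50702238 -0.37111496  0.55794691] [[360.9, 0.0, 318.1], [0.0, 360.9, 198.8], [0.0, 0.0, 1.0]]
```

View pics/scene0.png

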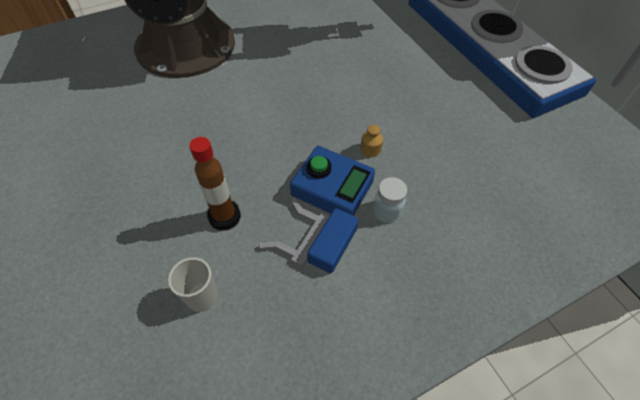

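View pics/side0.png

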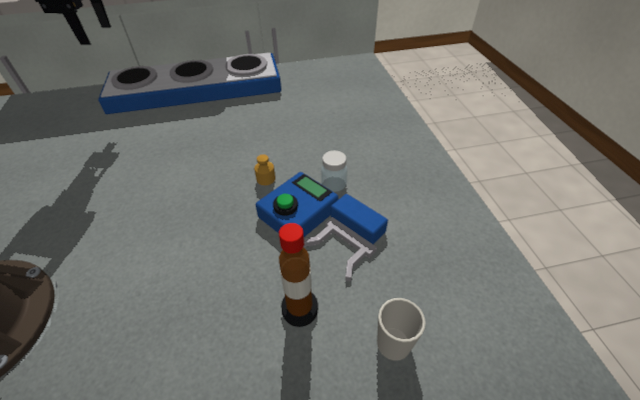

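Scene view: bottle foot ≈(224,214), cap (201,149), fork mouth tips ≈(262,246)/(297,207), button (319,163), cup (192,285), jar (392,195), weight (372,145). Side view: foot (299,308), button (285,203), fork mouth tip (349,278), cup (400,330). Now I measure.

```bash
cat > m.py <<'E'
from h import *
D={n:np.load(f'pics/{n}0.npy',allow_pickle=True).item() for n in('scene','side')}
def tri(a,b):
    A=[];B=[]
    (p,r),(q,s)=ray(D['scene'],*a),ray(D['side'],*b)
    r/=np.linalg.norm(r); s/=np.linalg.norm(s)
    M1=np.eye(3)-np.outer(r,r);M2=np.eye(3)-np.outer(s,s)
    x=np.linalg.solve(M1+M2,M1@p+M2@q); return x,np.linalg.norm(M1@(x-p))*2
def blob(n,lo,hi,box=None):
    h=cv2.cvtColor(D[n]['color'],cv2.COLOR_RGB2HSV); m=cv2.inRange(h,lo,hi)
    if box: z=np.zeros_like(m); x0,y0,x1,y1=box; z[y0:y1,x0:x1]=m[y0:y1,x0:x1]; m=z
    cs,_=cv2.findContours(m,cv2.RETR_EXTERNAL,cv2.CHAIN_APPROX_NONE)
    return sorted(cs,key=cv2.contourArea)[::-1]
cen=lambda c:(lambda m:(m['m10']/m['m00'],m['m01']/m['m00']))(cv2.moments(c))
R=4
bx={'scene':dict(g=(300,145,335,180),r=(180,130,220,165),b=(280,130,385,280),k=(195,195,250,235)),
    'side':dict(g=(268,190,300,214),r=(270,220,312,255),b=(250,165,395,250),k=(270,285,330,330))}
res={}
for n in D:
    g=blob(n,(45,120,60),(75,255,255),bx[n]['g']); res[n,'g']=cen(g[0])
    r=blob(n,(0,150,80),(4,255,255),bx[n]['r'])+blob(n,(175,150,80),(180,255,255),bx[n]['r'])
    r=np.vstack(r); res[n,'r']=cen(cv2.convexHull(r))
    k=blob(n,(0,0,0),(180,255,40),bx[n]['k']); e=cv2.minEnclosingCircle(k[0]); 
    x,y,w,h=cv2.boundingRect(k[0])
    print(n,'g',np.round(res[n,'g'],1),'r',np.round(res[n,'r'],1),'k bbox',x,y,w,h)
    # foot: side extents + bottom -> fit by projecting edge points on plane z=0
    for q in blob(n,(105,130,40),(125,255,255),bx[n]['b'])[:2]:
        a=cv2.approxPolyDP(q,3,True)[:,0]; print('blue',cv2.contourArea(q)); 
        for p in a: print('  ',p,[np.round(onz(D[n],*p,z)[:2],3).tolist() for z in(0,.04,.045)])
for c in 'gr': print(c,tri(res['scene',c],res['side',c]))
E
python3 m.py
python3 - <<'E'
import cv2,numpy as np
a=cv2.imread('pics/scene0.png')[120:320,150:420]; b=cv2.imread('pics/side0.png')[145:365,240:440]
a=cv2.resize(a,None,fx=1.6,fy=1.6,interpolation=cv2.INTER_CUBIC);b=cv2.resize(b,None,fx=1.8,fy=1.8,interpolation=cv2.INTER_CUBIC)
H=max(a.shape[0],b.shape[0]);a=cv2.copyMakeBorder(a,0,H-a.shape[0],0,0,0);b=cv2.copyMakeBorder(b,0,H-b.shape[0],0,0,0)
cv2.imwrite('pics/c.png',np.hstack([a,b]))
E
```

```text
scene g [318.9 163.1] r [201.1 148.9] k bbox 207 202 33 28
blue 5404.5
   [317 146] [[0.453, 0.143], [0.484, 0.127], [0.488, 0.125]]
   [290 184] [[0.516, 0.051], [0.543, 0.04], [0.547, 0.039]]
   [293 195] [[0.543, 0.045], [0.568, 0.035], [0.572, 0.034]]
   [331 213] [[0.612, 0.091], [0.634, 0.078], [0.637, 0.077]]
   [308 251] [[0.664, 0.017], [0.682, 0.009], [0.685, 0.008]]
   [309 262] [[0.684, 0.009], [0.701, 0.001], [0.703, 0.0]]
   [330 272] [[0.717, 0.033], [0.733, 0.024], [0.735, 0.022]]
   [356 228] [[0.662, 0.116], [0.681, 0.102], [0.683, 0.101]]
   [357 218] [[0.644, 0.129], [0.664, 0.114], [0.666, 0.112]]
   [353 214] [[0.633, 0.127], [0.654, 0.112], [0.656, 0.11]]
   [374 170] [[0.562, 0.216], [0.586, 0.196], [0.589, 0.194]]
side g [284.6 200.6] r [291.1 237.5] k bbox 282 294 36 33
blue 3922.5
   [256 203] [[0.48, 0.17], [0.482, 0.132], [0.482, 0.127]]
   [259 217] [[0.482, 0.13], [0.484, 0.094], [0.484, 0.089]]
   [277 231] [[0.513, 0.085], [0.513, 0.052], [0.513, 0.048]]
   [282 224] [[0.526, 0.1], [0.524, 0.067], [0.524, 0.062]]
   [293 221] [[0.548, 0.103], [0.545, 
[... 228 characters left out ...]
8, 0.014], [0.675, -0.014], [0.674, -0.017]]
   [386 225] [[0.727, 0.05], [0.712, 0.02], [0.71, 0.016]]
   [384 217] [[0.731, 0.071], [0.714, 0.04], [0.712, 0.036]]
   [346 194] [[0.673, 0.152], [0.661, 0.115], [0.66, 0.11]]
   [338 199] [[0.652, 0.142], [0.642, 0.105], [0.641, 0.1]]
   [331 192] [[0.643, 0.166], [0.633, 0.127], [0.632, 0.122]]
   [321 201] [[0.616, 0.144], [0.608, 0.107], [0.607, 0.103]]
   [291 182] [[0.563, 0.217], [0.559, 0.175], [0.559, 0.17]]
   [301 172] [[0.591, 0.245], [0.585, 0.201], [0.584, 0.195]]
g (array([0.53732514, 0.10401731, 0.06054768]), np.float64(0.0021859263975176416))
r (array([ 0.52768872, -0.08869723,  0.1930055 ]), np.float64(0.0021181204923546963))
```

View pics/c.png

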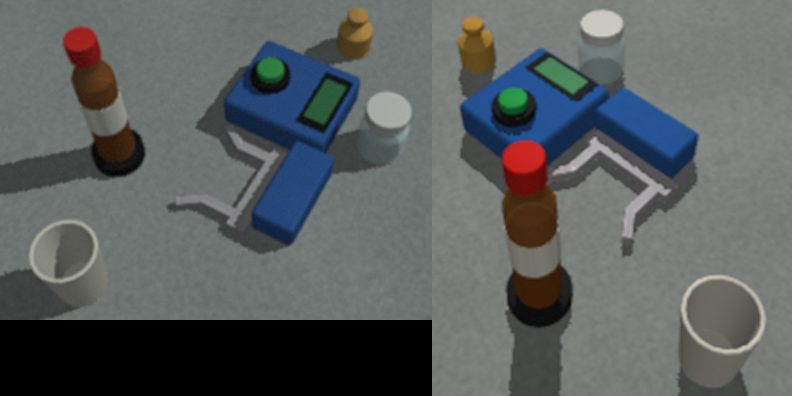

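The crop confirms the fork opening towards the bottle, with tips at scene (261,246)/(294,205) and side (349,281)/(308,242). The reader heading is about 34°. Next I cross-check the seat, foot and bystanders.

```bash
cat > m2.py <<'E'
import io,contextlib
with contextlib.redirect_stdout(io.StringIO()):
    from m import *
S,T=D['scene'],D['side']
for nm,a,b in [('tipR',(260.6,245.6),(348.9,279)),('tipL',(294.4,205),(308.3,241.7))]:
    print(nm,np.round(onz(S,*a,.012)[:2],3),np.round(onz(T,*b,.012)[:2],3))
th=np.radians(34.2); ex=np.array([np.cos(th),np.sin(th)]); ey=np.array([-ex[1],ex[0]])
bt=np.array([.5373,.104]); seat=bt+.01*ex-.12*ey; print('seat',seat)
for P in [(-35,50),(-35,-50),(-45,175),(-45,65),(85,175)]:
    w=seat+(P[0]*ex+P[1]*ey)/1000; z=.014 if abs(P[1])==50 else .045
    print(P,np.round(w,3),np.round(proj(S,[*w,z]),1),np.round(proj(T,[*w,z]),1))
for c in [(.5277,-.0887)]:
  for d,n in((S,'scene'),(T,'side')):
    p=np.array([proj(d,[c[0]+.03*np.cos(a),c[1]+.03*np.sin(a),z]) for a in np.linspace(0,6.28,60) for z in (0,.018)])
    print('foot pred bbox',n,p.min(0),p.max(0))
# cup rim, jar lid, weight (pixel centres by eye)
for nm,a,b,h in [('cup rim',(191.5,275),(401.5,323.5-4),.085),('jar lid',(392.5,190),(334.5,159),.075),('weight',(374,130),(263,159),.062)]:
    t=tri(a,b); w=t[0][:2]-seat; print(nm,np.round(t[0],3),round(t[1],4),'seatframe',np.round([w@ex,w@ey],3))
w=np.array([.5277,-.0887])-seat; print('bottle seatframe',w@ex,w@ey)
E
python3 m2.py
```

```text
tipR [ 0.622 -0.055] [ 0.62  -0.058]
tipL [0.572 0.034] [0.567 0.036]
seat [0.61302081 0.01037116]
(-35, 50) [0.556 0.032] [289.6 198.5] [302.8 243.8]
(-35, -50) [ 0.612 -0.051] [260.5 239.7] [343.6 275.5]
(-45, 175) [0.477 0.13 ] [316.8 141.7] [253.4 202.3]
(-45, 65) [0.539 0.039] [288.1 181.1] [292.2 232.3]
(85, 175) [0.585 0.203] [376.9 166.6] [300.7 169.5]
foot pred bbox scene [206.46253066 197.30698087] [241.0436869 229.9952958]
foot pred bbox side [280.82387552 287.76253119] [318.08276628 327.05341056]
cup rim [ 0.658 -0.175  0.082] 0.0022 seatframe [-0.067 -0.178]
jar lid [0.656 0.189 0.07 ] 0.0031 seatframe [0.136 0.123]
weight [0.511 0.241 0.057] 0.0014 seatframe [0.045 0.248]
bottle seatframe -0.1262534404251414 -0.033982426235327594
```

```bash
python3 -m pendant '{"travel":[[-0.6,-0.7,0.8],[-1.2,-1.3,1.6],[-1.8,-2,2.4],[-2.4,-2.6,3.2],[-3,-3.3,4],[-3.5,-4,4.8],[-3.5,-4.7,5.6],[-3.5,-5.3,6.4]],"rot":[[7,0,0],[14,0,0],[21,0,0],[28,0,0],[35,0,0],[42,0,0],[49,0,0],[56,0,0]],"fingers":[42,42,42,42,42,42,42,42]}'; python3 -c "
from h import *
o=ctrl.get_obs();print(np.round(o['q'],3),np.round(o['tool_rot'],3))
t=np.array([.53,.08,.32])-o['ee_pos'];print(np.array(o['tool_rot']).T@t/.04)"
```

```text
t: 0.77
ee_pos: [0.3414, 0.3519, 0.3173]
tool_rot: [[0.001, 0.953, 0.304], [0.0, 0.304, -0.953], [-1.0, 0.001, -0.0]]
force: [0.4, 0.5, 1.2]
grip_width: 0.0474
[ 0.666  0.172  1.667 -0.     1.301  0.357] [[ 0.001  0.953  0.304]
 [ 0.     0.304 -0.953]
 [-1.     0.001 -0.   ]]
[-0.06331239  2.42298522  7.91085049]
```

```bash
python3 -m pendant '{"travel":[[0,0.3,1],[0,0.6,2],[0,0.9,3],[0,1.2,4],[0,1.5,5],[0,1.8,6],[0,2.1,7],[0,2.4,7.9]],"rot":[[7,0,0],[14,0,0],[21,0,0],[28,0,0],[35,0,0],[42,0,0],[49,0,0],[56,0,0]],"fingers":[42,42,42,42,42,42,42,42]}'; python3 -c "
from h import *
o=ctrl.get_obs();print(np.round(o['q'],3))
d=snap('wrist','w1');print(d['camera_matrix'],d['position'],np.round(d['orientation'],3),ctrl.get_obs()['ee_pos'])"
```

```text
t: 1.43
ee_pos: [0.5296, 0.078, 0.3174]
tool_rot: [[0.001, 0.781, -0.624], [0.0, -0.624, -0.781], [-1.0, 0.001, -0.001]]
force: [1.4, 1.7, 1.5]
grip_width: 0.0398
[0.022 0.246 1.57  0.    1.325 0.697]
[[309.70691629   0.         318.77549656]
 [  0.         309.70691629 198.95451581]
 [  0.           0.           1.        ]] [0.57617712 0.13854819 0.5229842 ] [[ 0.781  0.601  0.169]
 [-0.624  0.751  0.214]
 [ 0.002 -0.273  0.962]] [0.53312645 0.07341572 0.31662749]
```

View pics/w1.png

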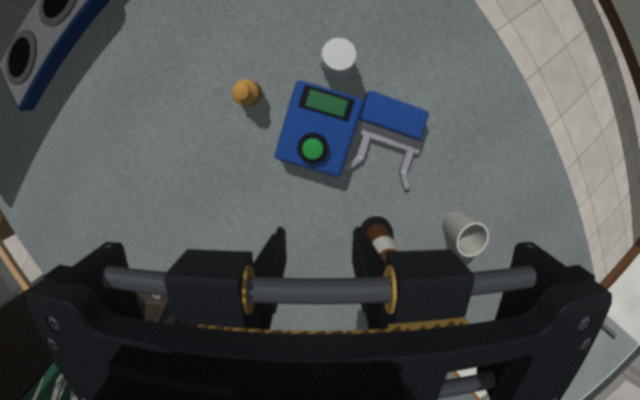

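Wrist view: the reader is clear, with button (313,149), fork arms running from (362,140)/(415,152) to tips (355,166)/(406,187), and the bottle foot partly hidden at (378,230). I'll measure the reader from here.

```bash
cat >> h.py <<'E'
def wray(d,u,v):
    K=np.array(d['camera_matrix']); x=(u-K[0,2])/K[0,0]; y=(v-K[1,2])/K[1,1]; r=np.hypot(x,y)+1e-9
    s=np.sin(r)/r; return np.array(d['position']), np.array(d['orientation'])@np.array([x*s,-y*s,-np.cos(r)])
def wz(d,u,v,z):
    p,r=wray(d,u,v); return p+r*(z-p[2])/r[2]
E
python3 - <<'E'
from h import *
d=np.load('pics/w1.npy',allow_pickle=True).item(); im=d['color']
# rectified top-down map at z=.014 : 1 mm/px*2 , x right = world x .5-.75; rows = y
c=cv2.cvtColor(im,cv2.COLOR_RGB2BGR)
R=np.array(d['orientation']);K=np.array(d['camera_matrix'])
def rect(z,x0=.44,x1=.74,y0=-.08,y1=.22,s=2000):
    X,Y=np.meshgrid(np.arange(x0,x1,1/s),np.arange(y1,y0,-1/s))
    P=np.stack([X,Y,0*X+z],-1)-d['position']; q=P@R; t=np.arctan2(np.hypot(q[...,0],q[...,1]),-q[...,2]); h=np.hypot(q[...,0],q[...,1])
    u=K[0,2]+K[0,0]*t*q[...,0]/h; v=K[1,2]-K[1,1]*t*q[...,1]/h
    return cv2.remap(c,u.astype('f4'),v.astype('f4'),cv2.INTER_CUBIC)
cv2.imwrite('pics/rect.png',rect(.014))
h=cv2.cvtColor(rect(.045),cv2.COLOR_BGR2HSV)
g=cv2.inRange(cv2.cvtColor(rect(.058),cv2.COLOR_BGR2HSV),(45,120,60),(75,255,255))
cs=sorted(cv2.findContours(g,0,1)[0],key=cv2.contourArea)[::-1]
# bright button, choose roundest among large
for k in cs[:3]:
    (x,y),r=cv2.minEnclosingCircle(k); print('green',.44+x/2000,.22-y/2000,r/2,cv2.contourArea(k))
b=cv2.inRange(h,(105,130,40),(125,255,255))
for k in sorted(cv2.findContours(b,0,1)[0],key=cv2.contourArea)[::-1][:2]:
    for p in cv2.approxPolyDP(k,8,True)[:,0]: print('blue',.44+p[0]/2000,.22-p[1]/2000)
E
```

```text
green 0.5955245056152344 0.1434330062866211 29.762046813964844 4309.5
green 0.536 0.1035 16.807785034179688 3372.5
green 0.5871388854980468 0.1692222213745117 1.3791855573654175 12.5
blue 0.4835 0.131
blue 0.489 0.1145
blue 0.5395 0.04350000000000001
blue 0.62 0.0945
blue 0.6779999999999999 0.01150000000000001
blue 0.7155 0.036000000000000004
blue 0.6625 0.1155
blue 0.642 0.114
blue 0.583 0.1975
```

View pics/rect.png

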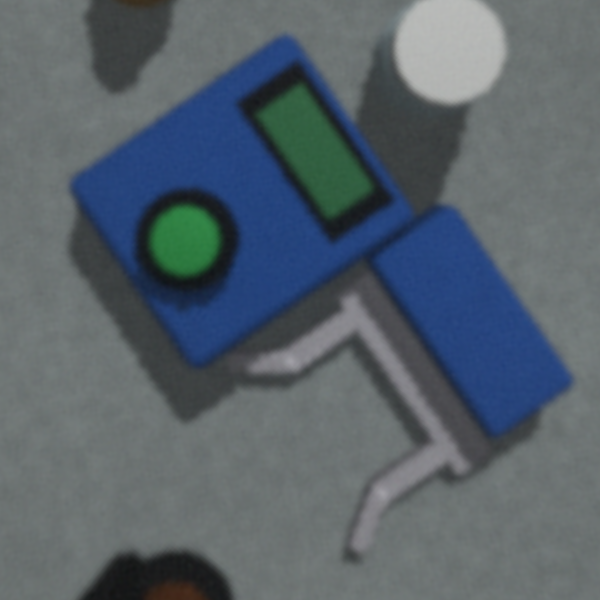

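The rectified view gives a button at (.536,.1035), fork back-stop inner corners at (357,328)/(432,445), and a reader heading of about 33.6°. The seat is (.6107,.0090) from the button and (.6123,.0102) from the fork, so the two agree. Next is the approach pose behind the bottle.

```bash
cat > g.py <<'E'
from h import *
from scipy.spatial.transform import Rotation as Ro
th=np.radians(33.6); ex=np.array([np.cos(th),np.sin(th),0]); ey=np.array([-ex[1],ex[0],0]); ez=np.array([0,0,1.])
seat=np.array([.6115,.0096,0])
def toolR(t,yaw=33.6):
    a=np.radians(yaw);t=np.radians(t); p=np.array([np.cos(a),np.sin(a),0]); l=np.array([-p[1],p[0],0])
    x=np.sin(t)*p-np.cos(t)*ez; y=-l; return np.stack([x,y,np.cross(x,y)],1)
def go(P,R=None):
    o=ctrl.get_obs(); A=np.array(o['tool_rot']); R=A if R is None else R
    print('t',round(float(o['t']),2),'q',np.round(o['q'],2),'ee',np.round(o['ee_pos'],4),'F',np.round(o['force'],1),'travel',np.round(A.T@(np.array(P)-o['ee_pos'])/.04,3),'rot',np.round(Ro.from_matrix(A.T@R).as_rotvec(degrees=True),2))
def sf(x,y,z): return seat+x*ex+y*ey+z*ez   # seat frame -> world
def now(): 
    o=ctrl.get_obs(); w=np.array(o['ee_pos'])-seat; print('TCP seatframe',np.round([w@ex,w@ey,w[2]],4))
E
python3 -c "
from g import *
now(); go(sf(-.124-.068,-.0356,.32),toolR(32))"
```

```text
TCP seatframe [-0.03    0.0965  0.3166]
t 1.48 q [ 0.01  0.25  1.57 -0.    1.32  0.7 ] ee [0.5331 0.0734 0.3166] F [-0.  -3.3 -2.5] travel [-0.079  1.969  4.842] rot [16.66 31.75  4.65]
```

```bash
python3 -m pendant '{"travel":[[0,0.25,0.6],[0,0.5,1.2],[0,0.75,1.8],[0,1,2.4],[0,1.25,3],[0,1.5,3.6],[0,1.75,4.2],[0,1.97,4.84]],"rot":[[2.1,4,0.6],[4.2,8,1.2],[6.2,12,1.7],[8.3,16,2.3],[10.4,20,2.9],[12.5,24,3.5],[14.6,28,4.1],[16.7,31.8,4.65]],"fingers":[42,42,42,42,42,42,42,42]}'; python3 -c "
from g import *
now(); go(sf(-.124-.068,-.0356,.12),toolR(32));go(sf(-.124-.068,-.0356,.0085),toolR(32))"
```

```text
t: 2.15
ee_pos: [0.4709, -0.1274, 0.3172]
tool_rot: [[0.446, 0.551, -0.705], [0.293, -0.834, -0.466], [-0.846, 0.001, -0.534]]
force: [0.8, 0.5, -0.2]
grip_width: 0.0396
TCP seatframe [-0.1929 -0.0363  0.3172]
t 2.15 q [-0.74  0.06  1.93  0.62  1.09 -0.03] ee [ 0.4709 -0.1274  0.3172] F [ 0.8  0.5 -0.2] travel [ 4.18  -0.023  2.614] rot [-0.1  -0.27 -0.14]
t 2.15 q [-0.74  0.06  1.93  0.62  1.09 -0.03] ee [ 0.4709 -0.1274  0.3172] F [ 0.8  0.5 -0.2] travel [ 6.537 -0.026  4.102] rot [-0.1  -0.27 -0.14]
```

```bash
python3 -m pendant '{"travel":[[0.8,0,0.5],[1.6,0,1],[2.4,0,1.5],[3.2,0,2],[4,0,2.5],[4.8,0,3],[5.6,0,3.5],[6.2,0,3.9]],"rot":[[0,0,0],[0,0,0],[0,0,0],[0,0,0],[0,0,0],[0,0,0],[0,0,0],[0,0,0]],"fingers":[42,42,42,42,42,42,42,42]}'; python3 -c "
from g import *
now(); go(sf(-.124-.068,-.0356,.0085),toolR(32)); snap('scene','s2');snap('wrist','w2')
a=cv2.imread('pics/s2.png')[90:300,130:400];b=cv2.imread('pics/w2.png')[0:300,150:500]
cv2.imwrite('pics/c2.png',np.hstack([cv2.resize(a,(386,300)),b]))"
```

```text
t: 2.82
ee_pos: [0.4707, -0.1271, 0.0216]
tool_rot: [[0.444, 0.551, -0.707], [0.293, -0.834, -0.467], [-0.847, -0.0, -0.532]]
force: [1.3, -0.9, 0.3]
grip_width: 0.0398
TCP seatframe [-0.193  -0.0359  0.0216]
t 2.82 q [-0.74  0.58  2.28  1.36  0.56 -1.03] ee [ 0.4707 -0.1271  0.0216] F [ 1.3 -0.9  0.3] travel [ 0.291 -0.008  0.154] rot [-0.14 -0.14 -0.08]
```

View pics/c2.png

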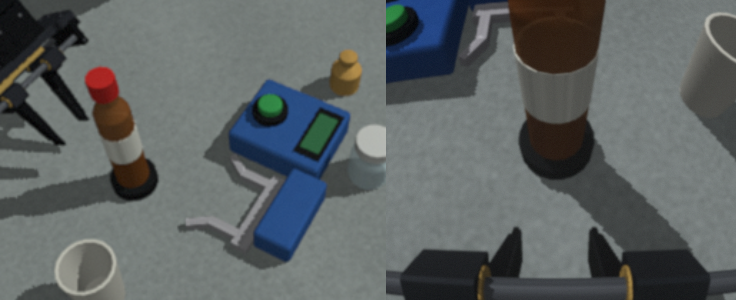

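Fingers straddle the foot symmetrically (fork fingers at 510/605, foot centre 557 in the wrist crop). I'll lower and close in.

```bash
python3 -m pendant '{"travel":[[0.15,0,0.08],[0.29,0,0.16],[0.29,0,0.16],[0.36,0,0.06],[0.42,0,-0.05],[0.48,0,-0.15],[0.54,0,-0.25],[0.6,0,-0.34]],"rot":[[0,0,0],[0,0,0],[0,0,0],[0,0,0],[0,0,0],[0,0,0],[0,0,0],[0,0,0]],"fingers":[42,42,42,42,42,42,42,42]}'; python3 -c "
from g import *
now(); go(sf(-.031-.060,-.012,.0085),toolR(32));go(sf(-.031,0,.0085),toolR(32))"
```

```text
t: 3.58
ee_pos: [0.491, -0.1125, 0.0081]
tool_rot: [[0.442, 0.551, -0.708], [0.297, -0.834, -0.465], [-0.847, -0.005, -0.532]]
force: [0.6, -0.0, -0.3]
grip_width: 0.04
TCP seatframe [-0.1679 -0.035   0.0081]
t 3.58 q [-0.68  0.62  2.26  1.43  0.54 -1.05] ee [ 0.491  -0.1125  0.0081] F [ 0.6 -0.  -0.3] travel [ 1.017 -0.58  -1.63 ] rot [-0.27 -0.16  0.18]
t 3.58 q [-0.68  0.62  2.26  1.43  0.54 -1.05] ee [ 0.491  -0.1125  0.0081] F [ 0.6 -0.  -0.3] travel [ 1.817 -0.883 -2.899] rot [-0.27 -0.16  0.18]
```

```bash
python3 -m pendant '{"travel":[[0.065,0,-0.105],[0.13,0,-0.21],[0.195,0,-0.315],[0.26,-0.04,-0.42],[0.325,-0.08,-0.52],[0.385,-0.13,-0.62],[0.445,-0.18,-0.72],[0.51,-0.23,-0.82]],"rot":[[0,0,0],[0,0,0],[0,0,0],[0,0,0],[0,0,0],[0,0,0],[0,0,0],[0,0,0]],"fingers":[42,42,42,42,42,42,42,42]}'; python3 -c "
from g import *
now(); go(sf(-.031-.060,-.012,.0085),toolR(32))
snap('scene','s3');snap('wrist','w3')
a=cv2.imread('pics/s3.png')[90:300,130:400];b=cv2.imread('pics/w3.png')[0:300,150:500]
cv2.imwrite('pics/c3.png',np.hstack([cv2.resize(a,(386,300)),b]))"
```

```text
t: 4.25
ee_pos: [0.5184, -0.0831, 0.0083]
tool_rot: [[0.442, 0.551, -0.708], [0.297, -0.834, -0.464], [-0.847, -0.005, -0.532]]
force: [-0.4, -1.9, 0.2]
grip_width: 0.0402
TCP seatframe [-0.1289 -0.0257  0.0083]
t 4.25 q [-0.58  0.62  2.24  1.48  0.52 -1.  ] ee [ 0.5184 -0.0831  0.0083] F [-0.4 -1.9  0.2] travel [ 0.501 -0.345 -0.803] rot [-0.28 -0.15  0.17]
```

View pics/c3.png

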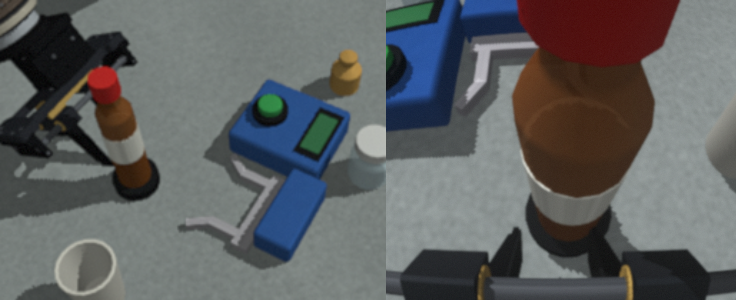

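```bash
cat >> g.py <<'E'
def bottle(n='scene',f='tmp'):
    d=snap(n,f); h=cv2.cvtColor(d['color'],cv2.COLOR_RGB2HSV)
    m=cv2.inRange(h,(0,150,80),(4,255,255))|cv2.inRange(h,(175,150,80),(180,255,255))
    c=max(cv2.findContours(m,0,1)[0],key=cv2.contourArea); M=cv2.moments(cv2.convexHull(c))
    w=onz(d,M['m10']/M['m00'],M['m01']/M['m00'],.193)-seat; print(n,'bottle seatframe',np.round([w@ex,w@ey],4))
E
python3 -c "
from g import *
bottle('scene');bottle('side')
for n in('scene0','side0'):
    import g; g.snap=lambda a,b:np.load(f'pics/{n}.npy',allow_pickle=True).item(); g.bottle(n)
"
```

```text
scene bottle seatframe [-0.1215 -0.0355]
side bottle seatframe [-0.1211 -0.033 ]
scene0 bottle seatframe [-0.1238 -0.0367]
side0 bottle seatframe [-0.124  -0.0342]
```

```bash
python3 -c "
from g import *
o=ctrl.get_obs(); T=np.array(o['ee_pos']); A=np.array(o['tool_rot'])
d=snap('scene','s4'); w=snap('wrist','w4'); dd=snap('side','d4')
def wp(P):
    q=np.array(w['orientation']).T@(P-np.array(w['position'])); K=w['camera_matrix']; h=np.hypot(q[0],q[1]); t=np.arctan2(h,-q[2]); return K[0][2]+K[0][0]*t*q[0]/h, K[1][2]-K[1][1]*t*q[1]/h
S=d['color'][:,:,::-1].copy(); W=w['color'][:,:,::-1].copy(); Dd=dd['color'][:,:,::-1].copy()
S=cv2.resize(S[150:270,150:310],None,fx=2.5,fy=2.5); W=cv2.resize(W[150:300,220:420],None,fx=2,fy=2);Dd=cv2.resize(Dd[230:350,230:390],None,fx=2.5,fy=2.5)
for y in(-.02,0,.02):
    P=T+A[:,1]*y
    a=proj(d,P); cv2.circle(S,(int((a[0]-150)*2.5),int((a[1]-150)*2.5)),3,(0,255,255),-1)
    a=proj(dd,P); cv2.circle(Dd,(int((a[0]-230)*2.5),int((a[1]-230)*2.5)),3,(0,255,255),-1)
    a=wp(P); print(a); cv2.circle(W,(int((a[0]-220)*2),int((a[1]-150)*2)),3,(0,255,255),-1)
cv2.imwrite('pics/c4.png',np.vstack([np.hstack([S,Dd]),cv2.copyMakeBorder(W,0,0,0,400,0)])[:600])"
```

```text
(np.float64(291.8247246931651), np.float64(223.1862907017458))
(np.float64(319.997635951326), np.float64(223.2492360631766))
(np.float64(348.1436316321595), np.float64(223.1783789558922))
```

View pics/c4.png

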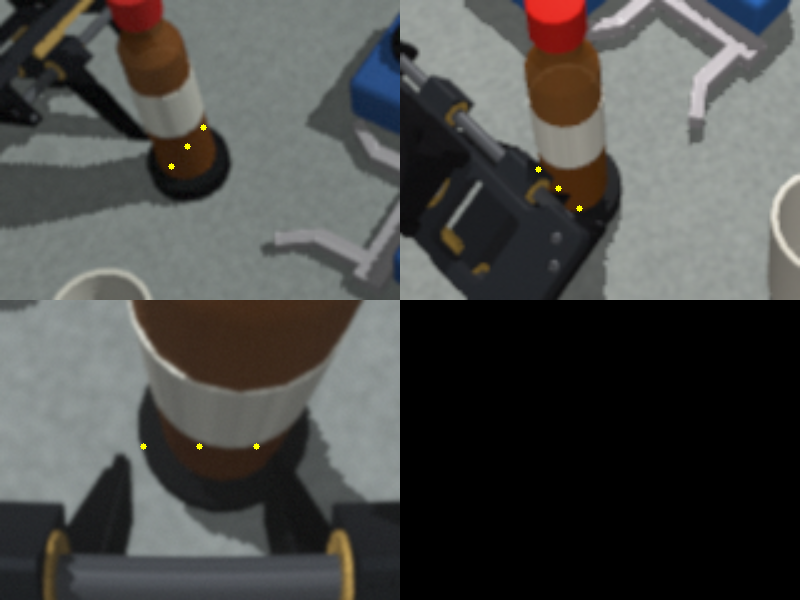

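```bash
python3 -c "
from g import *
d=np.load('pics/s2.npy',allow_pickle=True).item(); T=np.array([.4707,-.1271,.0216]); A=np.array([[0.444,0.551,-0.707],[0.293,-0.834,-0.467],[-0.847,0,-0.532]])
for r in (0,.01,.02,.03):
  print(r,[np.round(proj(d,T+A[:,1]*y-A[:,0]*r),1).tolist() for y in(-.026,.026)])
S=cv2.imread('pics/s2.png')[110:230,120:240]; g=S.max(2)
import sys
# darkest tips: contour of dark pixels
m=(cv2.GaussianBlur(g,(3,3),0)<45).astype('u1')
for c in cv2.findContours(m,0,1)[0]:
  if cv2.contourArea(c)>30:
    p=c[:,0]; b=p[p[:,1].argmax()]; r=p[p[:,0].argmax()]; print('area',cv2.contourArea(c),'lowest',b+[120,110],'rightmost',r+[120,110])
"
```

```text
0 [[201.3, 185.0], [183.6, 205.0]]
0.01 [[198.1, 181.2], [180.1, 201.2]]
0.02 [[194.7, 177.4], [176.5, 197.4]]
0.03 [[191.4, 173.5], [172.9, 193.6]]
area 327.5 lowest [216 229] rightmost [239 219]
area 39.5 lowest [120 183] rightmost [127 181]
area 410.0 lowest [168 190] rightmost [174 190]
area 1804.0 lowest [186 173] rightmost [190 172]
```

Cross-check failed: the open fingertips image about 28 mm short of the reported TCP along the tool axis, so the fingers sit above the foot against the lower body. The bottle moved only 2.5 mm and is still upright. I'll back off and measure the tips, open against shut.

```bash
python3 -m pendant '{"travel":[[-0.13,0,0.21],[-0.26,0,0.42],[-0.4,0.1,0.63],[-0.53,0.2,0.85],[-0.6,0.23,0.96],[-0.6,0.23,0.96]],"rot":[[0,0,0],[0,0,0],[0,0,0],[0,0,0],[0,0,0],[0,0,0]],"fingers":[42,42,42,42,42,42]}'
cat > tips.py <<'E'
from g import *
now();bottle('scene','s5');bottle('side','d5')
o=ctrl.get_obs(); T=np.array(o['ee_pos']); A=np.array(o['tool_rot']); print(o['grip_width'],np.round(A,3).tolist())
d=snap('scene','s5'); f=np.hstack
S=cv2.imread('pics/s5.png')[120:240,120:280]; S=cv2.resize(S,None,fx=5,fy=5,interpolation=cv2.INTER_CUBIC)
w=o['grip_width']/2+.006
for r in(0,.01,.02,.03):
  for y in(-w,w):
    a=proj(d,T+A[:,1]*y-A[:,0]*r); cv2.circle(S,(int((a[0]-120)*5+2),int((a[1]-120)*5+2)),2,(0,255,255),-1)
cv2.imwrite('pics/c5.png',S)
E
python3 tips.py
```

```text
t: 5.1
ee_pos: [0.4845, -0.1175, 0.0081]
tool_rot: [[0.442, 0.549, -0.709], [0.296, -0.836, -0.463], [-0.847, -0.005, -0.532]]
force: [1.1, 0.3, -0.9]
grip_width: 0.0404
TCP seatframe [-0.1761 -0.0356  0.0081]
scene bottle seatframe [-0.1207 -0.0358]
side bottle seatframe [-0.1212 -0.033 ]
0.04000889774495337 [[0.442, 0.55, -0.708], [0.297, -0.835, -0.463], [-0.846, -0.005, -0.532]]
```

View pics/c5.png

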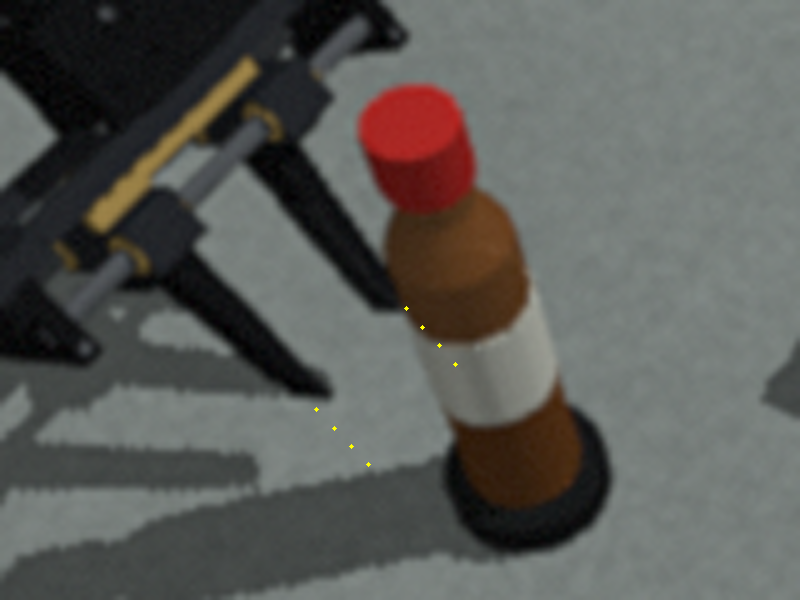

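Scene picture: dots mark 0–30 mm behind the TCP; the real tips (≈(315,393) and (392,303)) sit about 34 mm short of it, clear of the bottle, which still stands upright. I'll lower 22 mm, then feel for the bench.

```bash
python3 -m pendant '{"travel":[[0.1,0,0.07],[0.21,0,0.13],[0.34,0,0.21],[0.46,0,0.29],[0.46,0,0.29]],"rot":[[0,0,0],[0,0,0],[0,0,0],[0,0,0],[0,0,0]],"fingers":[42,42,42,42,42]}'; 
python3 -m pendant '{"travel":[[0.02,0,0.015],[0.04,0,0.03],[0.04,0,0.03]],"rot":[[0,0,0],[0,0,0],[0,0,0]],"fingers":[42,42,42]}';python3 -m pendant '{"travel":[[0.02,0,0.015],[0.04,0,0.03],[0.04,0,0.03]],"rot":[[0,0,0],[0,0,0],[0,0,0]],"fingers":[42,42,42]}'
```

```text
t: 5.67
ee_pos: [0.4851, -0.1156, -0.0143]
tool_rot: [[0.441, 0.551, -0.708], [0.298, -0.834, -0.464], [-0.847, -0.006, -0.532]]
force: [1.0, 0.9, -0.2]
grip_width: 0.0398
t: 5.92
ee_pos: [0.485, -0.1155, -0.0162]
tool_rot: [[0.441, 0.552, -0.708], [0.298, -0.834, -0.464], [-0.847, -0.006, -0.532]]
force: [-0.2, -0.8, -0.1]
grip_width: 0.0398
t: 6.17
ee_pos: [0.4849, -0.1156, -0.0182]
tool_rot: [[0.441, 0.552, -0.708], [0.298, -0.834, -0.464], [-0.847, -0.006, -0.532]]
force: [-0.8, -0.5, 0.1]
grip_width: 0.0397
```

```bash
for i in 1; do python3 -m pendant '{"travel":[[0.02,0,0.015],[0.04,0,0.03],[0.04,0,0.03]],"rot":[[0,0,0],[0,0,0],[0,0,0]],"fingers":[42,42,42]}'|sed -n 2,4p; done; python3 -m pendant '{"travel":[[0.02,0,0.015],[0.04,0,0.03],[0.04,0,0.03]],"rot":[[0,0,0],[0,0,0],[0,0,0]],"fingers":[42,42,42]}'|sed -n 2,4p; python3 -c "
from g import *
now(); d=snap('scene','s6');e=snap('wrist','w6')
S=cv2.resize(cv2.imread('pics/s6.png')[130:240,120:280],None,fx=3,fy=3,interpolation=cv2.INTER_CUBIC);W=cv2.resize(cv2.imread('pics/w6.png')[140:305,260:380],None,fx=2,fy=2)
cv2.imwrite('pics/c6.png',np.hstack([S,W]))"
```

```text
ee_pos: [0.4847, -0.1157, -0.0203]
tool_rot: [[0.441, 0.552, -0.708], [0.298, -0.834, -0.464], [-0.847, -0.006, -0.532]]
force: [-0.1, 0.1, -0.5]
ee_pos: [0.4845, -0.1158, -0.0225]
tool_rot: [[0.441, 0.552, -0.708], [0.298, -0.834, -0.464], [-0.847, -0.006, -0.532]]
force: [-0.6, -0.3, 0.4]
TCP seatframe [-0.1752 -0.0342 -0.0225]
```

View pics/c6.png

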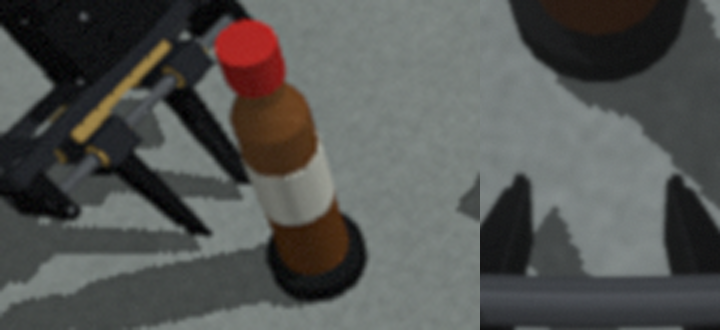

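View: both tips nearly meet their shadows (scene crop (207,235), (247,182)), a few mm above the bench, with the foot centred ahead. I'll feel down a little further.

```bash
for i in 1; do python3 -m pendant '{"travel":[[0.02,0,0.015],[0.04,0,0.03],[0.04,0,0.03]],"rot":[[0,0,0],[0,0,0],[0,0,0]],"fingers":[42,42,42]}'|sed -n '2p;4p'; done; python3 -m pendant '{"travel":[[0.02,0,0.015],[0.04,0,0.03],[0.04,0,0.03]],"rot":[[0,0,0],[0,0,0],[0,0,0]],"fingers":[42,42,42]}'|sed -n '2p;4p'
```

```text
ee_pos: [0.4846, -0.1158, -0.0241]
force: [-1.1, -1.0, 6.3]
ee_pos: [0.4849, -0.1157, -0.0247]
force: [-7.9, -2.2, 25.9]
```

```bash
python3 -m pendant '{"travel":[[-0.04,0,-0.025],[-0.075,0,-0.047],[-0.03,0,-0.12],[0.03,0,-0.22],[0.1,0,-0.33],[0.16,0,-0.43],[0.22,0,-0.53],[0.28,0,-0.62]],"rot":[[0,0,0],[0,0,0],[0,0,0],[0,0,0],[0,0,0],[0,0,0],[0,0,0],[0,0,0]],"fingers":[42,42,42,42,42,42,42,42]}'; python3 -c "
from g import *
now(); bottle('scene'); bottle('side'); go(sf(-.0125-.05,-.008,-.0212),toolR(32))"
```

```text
t: 7.93
ee_pos: [0.5078, -0.1004, -0.021]
tool_rot: [[0.444, 0.552, -0.706], [0.299, -0.834, -0.464], [-0.845, -0.005, -0.535]]
force: [-0.7, 0.1, -0.5]
grip_width: 0.0397
TCP seatframe [-0.1472 -0.0342 -0.021 ]
scene bottle seatframe [-0.1218 -0.0348]
side bottle seatframe [-0.1212 -0.0329]
t 8.03 q [-0.64  0.69  2.25  1.59  0.53 -1.18] ee [ 0.5078 -0.1003 -0.021 ] F [-0.9  0.1  0.4] travel [ 1.141 -0.658 -1.783] rot [-0.2  -0.37  0.19]
```

```bash
python3 -m pendant '{"travel":[[0.065,0,-0.105],[0.13,0,-0.21],[0.195,0,-0.315],[0.26,0,-0.42],[0.32,-0.04,-0.52],[0.385,-0.08,-0.62],[0.45,-0.13,-0.72],[0.51,-0.18,-0.82]],"rot":[[0,0,0],[0,0,0],[0,0,0],[0,0,0],[0,0,0],[0,0,0],[0,0,0],[0,0,0]],"fingers":[42,42,42,42,42,42,42,42]}'; python3 -c "
from g import *
now(); bottle('scene'); bottle('side'); go(sf(-.0125-.04,-.006,-.0212),toolR(32))"
```

```text
t: 8.7
ee_pos: [0.5363, -0.0726, -0.0207]
tool_rot: [[0.444, 0.552, -0.706], [0.299, -0.834, -0.464], [-0.845, -0.005, -0.535]]
force: [-0.2, -0.3, -1.4]
grip_width: 0.0406
TCP seatframe [-0.1081 -0.0268 -0.0207]
scene bottle seatframe [-0.0974 -0.0272]
side bottle seatframe [-0.0961 -0.025 ]
t 8.8 q [-0.54  0.69  2.22  1.62  0.51 -1.12] ee [ 0.5363 -0.0722 -0.0205] F [-0.1  0.7  0.9] travel [ 0.757 -0.513 -1.158] rot [-0.15 -0.39  0.23]
```

```bash
python3 -m pendant '{"travel":[[0.065,-0.05,-0.1],[0.13,-0.1,-0.2],[0.195,-0.15,-0.3],[0.26,-0.2,-0.4],[0.33,-0.25,-0.5],[0.395,-0.3,-0.6],[0.46,-0.35,-0.7],[0.525,-0.4,-0.8]],"rot":[[0,0,0],[0,0,0],[0,0,0],[0,0,0],[0,0,0],[0,0,0],[0,0,0],[0,0,0]],"fingers":[42,42,42,42,42,42,42,42]}'; python3 -c "
from g import *
now(); bottle('scene'); bottle('side'); go(sf(-.0125-.02,0.000,-.0212),toolR(32))"
```

```text
t: 9.47
ee_pos: [0.5597, -0.0373, -0.021]
tool_rot: [[0.444, 0.553, -0.705], [0.3, -0.833, -0.465], [-0.844, -0.005, -0.536]]
force: [-1.3, -2.4, 2.8]
grip_width: 0.0398
TCP seatframe [-0.0691 -0.0104 -0.021 ]
scene bottle seatframe [-0.0588 -0.0111]
side bottle seatframe [-0.0569 -0.0088]
t 9.57 q [-0.45  0.7   2.19  1.68  0.48 -1.08] ee [ 0.5597 -0.0368 -0.021 ] F [ 0.7 -0.1 -0. ] travel [ 0.492 -0.25  -0.764] rot [-0.1  -0.41  0.26]
```

```bash
python3 -m pendant '{"travel":[[0.065,-0.04,-0.1],[0.13,-0.08,-0.2],[0.195,-0.12,-0.3],[0.26,-0.16,-0.4],[0.32,-0.2,-0.5],[0.385,-0.23,-0.6],[0.44,-0.25,-0.68],[0.49,-0.26,-0.76]],"rot":[[0,0,0],[0,0,0],[0,0,0],[0,0,0],[0,0,0],[0,0,0],[0,0,0],[0,0,0]],"fingers":[42,42,42,42,42,42,42,42]}'; python3 -c "
from g import *
now(); bottle('scene','s7'); bottle('side'); go(sf(-.0115,0.000,-.0212),toolR(32)); snap('wrist','w7')
S=cv2.resize(cv2.imread('pics/s7.png')[130:270,190:370],None,fx=2.4,fy=2.4,interpolation=cv2.INTER_CUBIC);W=cv2.resize(cv2.imread('pics/w7.png')[100:268,220:410],None,fx=2,fy=2)
cv2.imwrite('pics/c7.png',np.hstack([S,W]))"
```

```text
t: 10.23
ee_pos: [0.5843, -0.0077, -0.0212]
tool_rot: [[0.444, 0.554, -0.704], [0.301, -0.832, -0.466], [-0.844, -0.005, -0.536]]
force: [-0.8, -0.8, 0.9]
grip_width: 0.0396
TCP seatframe [-0.0323  0.0007 -0.0212]
scene bottle seatframe [-0.0217 -0.0005]
side bottle seatframe [-0.0199  0.0024]
t 10.33 q [-0.36  0.7   2.15  1.7   0.46 -1.01] ee [ 0.5844 -0.0077 -0.0212] F [ 0.6  0.3 -0.7] travel [ 0.277  0.016 -0.434] rot [-0.07 -0.43  0.28]
```

View pics/c7.png

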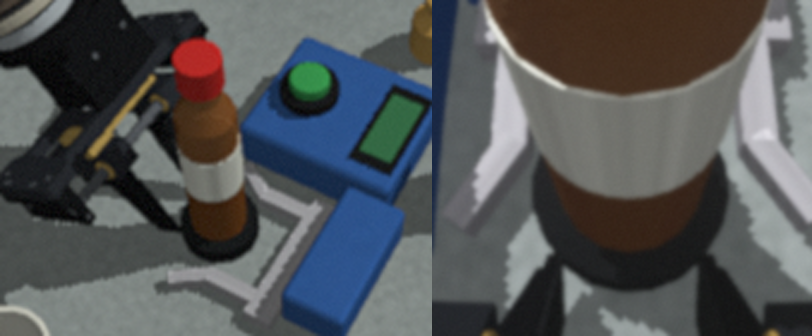

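Bottle is centred in the mouth and upright, with the fingers behind the foot. Final push, slower.

```bash
python3 -m pendant '{"travel":[[0.035,0,-0.055],[0.07,0,-0.11],[0.105,0,-0.165],[0.14,0,-0.22],[0.175,0,-0.275],[0.2,0,-0.315],[0.225,0,-0.355],[0.225,0,-0.355]],"rot":[[0,0,0],[0,0,0],[0,0,0],[0,0,0],[0,0,0],[0,0,0],[0,0,0],[0,0,0]],"fingers":[42,42,42,42,42,42,42,42]}'; python3 -c "
from g import *
now(); bottle('scene'); bottle('side')"
python3 -m pendant '{"travel":[[0.013,0,-0.02],[0.026,0,-0.04],[0.026,0,-0.04]],"rot":[[0,0,0],[0,0,0],[0,0,0]],"fingers":[42,42,42]}'|sed -n '2p;4p'; python3 -m pendant '{"travel":[[0.013,0,-0.02],[0.026,0,-0.04],[0.026,0,-0.04]],"rot":[[0,0,0],[0,0,0],[0,0,0]],"fingers":[42,42,42]}'|sed -n '2p;4p';  python3 -c "
from g import *
now(); bottle('scene'); bottle('side')"
```

```text
t: 11.05
ee_pos: [0.5985, 0.0017, -0.0211]
tool_rot: [[0.444, 0.555, -0.704], [0.301, -0.832, -0.466], [-0.844, -0.005, -0.536]]
force: [-0.6, -0.2, -0.3]
grip_width: 0.0396
TCP seatframe [-0.0152  0.0006 -0.0211]
scene bottle seatframe [-0.0043 -0.0005]
side bottle seatframe [-0.0032  0.0023]
ee_pos: [0.6, 0.0027, -0.0211]
force: [-1.1, 0.0, -0.8]
ee_pos: [0.6017, 0.0038, -0.0212]
force: [-1.0, -0.9, -0.2]
TCP seatframe [-0.0114  0.0006 -0.0212]
scene bottle seatframe [-0.0005 -0.0005]
side bottle seatframe [0.0001 0.0021]
```

Still no stop contact; I continue in 1.5 mm steps until the force rises.

```bash
python3 -m pendant '{"travel":[[0.01,0,-0.015],[0.02,0,-0.032],[0.02,0,-0.032]],"rot":[[0,0,0],[0,0,0],[0,0,0]],"fingers":[42,42,42]}'|sed -n '2p;4p'; python3 -m pendant '{"travel":[[0.01,0,-0.015],[0.02,0,-0.032],[0.02,0,-0.032]],"rot":[[0,0,0],[0,0,0],[0,0,0]],"fingers":[42,42,42]}'|sed -n '2p;4p';  python3 -c "
from g import *
now(); bottle('scene'); bottle('side')"
```

```text
ee_pos: [0.603, 0.0047, -0.0211]
force: [-0.6, -1.1, -0.4]
ee_pos: [0.6041, 0.0055, -0.0212]
force: [-3.7, -2.2, 0.4]
TCP seatframe [-0.0084  0.0007 -0.0212]
scene bottle seatframe [ 0.0021 -0.0006]
side bottle seatframe [0.0027 0.0023]
```

```bash
python3 -m pendant '{"travel":[[0.008,0,-0.012],[0.008,0,-0.012]],"rot":[[0,0,0],[0,0,0]],"fingers":[42,42]}'|sed -n '2p;4p'; python3 -c "
from g import *
now(); bottle('scene'); bottle('side')"
```

```text
ee_pos: [0.6043, 0.0057, -0.0213]
force: [-4.3, -2.7, 1.2]
TCP seatframe [-0.0082  0.0007 -0.0213]
scene bottle seatframe [ 0.0022 -0.0006]
side bottle seatframe [0.0027 0.0023]
```

```bash
python3 -m pendant '{"travel":[[0.012,0,-0.02],[0.012,0,-0.02]],"rot":[[0,0,0],[0,0,0]],"fingers":[42,42]}'|sed -n '2p;4p'; python3 -m pendant '{"travel":[[-0.05,0,0.08],[-0.1,0,0.17],[-0.2,0,0.34],[-0.4,0,0.65],[-0.6,0,0.98],[-0.8,0,1.3],[-0.8,0,1.3]],"rot":[[0,0,0],[0,0,0],[0,0,0],[0,0,0],[0,0,0],[0,0,0],[0,0,0]],"fingers":[42,42,42,42,42,42,42]}'; python3 -c "
from g import *
now(); bottle('scene'); bottle('side'); go(sf(-.10,0.03,.22),toolR(0,123.6)); go(sf(-.01,.12,.22),toolR(0,123.6))"
```

```text
ee_pos: [0.6046, 0.0058, -0.0215]
force: [-6.3, -4.5, 2.0]
t: 13.37
ee_pos: [0.5522, -0.0289, -0.0223]
tool_rot: [[0.443, 0.553, -0.706], [0.299, -0.833, -0.465], [-0.845, -0.006, -0.534]]
force: [-0.0, 0.2, -0.3]
grip_width: 0.0401
TCP seatframe [-0.0707  0.0007 -0.0223]
scene bottle seatframe [ 0.0029 -0.001 ]
side bottle seatframe [0.0027 0.0023]
t 13.47 q [-0.43  0.7   2.21  1.73  0.48 -1.12] ee [ 0.5541 -0.0284 -0.0221] F [ 0.2  0.1 -0. ] travel [-5.527 -0.775 -2.578] rot [-87.47 -25.56 -25.15]
t 13.47 q [-0.43  0.7   2.21  1.73  0.48 -1.12] ee [ 0.5541 -0.0284 -0.0221] F [ 0.2  0.1 -0. ] travel [-4.315 -3.025 -4.472] rot [-87.47 -25.56 -25.15]
```

Bottle is home: the force rose to about 8 N with no further travel, and it stayed put after the retreat. Now up, and over to the button.

```bash
python3 -m pendant '{"travel":[[-0.8,0,-0.3],[-1.5,0,-0.7],[-2.2,0,-1.2],[-2.9,0,-1.6],[-3.6,0,-2],[-4.3,0,-2.4],[-4.9,0,-2.8],[-5.3,0,-3]],"rot":[[0,0,0],[0,0,0],[0,0,0],[0,0,0],[0,0,0],[0,0,0],[0,0,0],[0,0,0]],"fingers":[0,0,0,0,0,0,0,0]}' 10; python3 -c "
from g import *
now(); bt=np.array([.536,.1035,.22]); go(bt,toolR(0,123.6))"
```

```text
t: 14.13
ee_pos: [0.5457, -0.0357, 0.2249]
tool_rot: [[0.446, 0.554, -0.703], [0.298, -0.833, -0.467], [-0.844, -0.001, -0.537]]
force: [0.3, -0.1, -0.6]
grip_width: 0.0005
TCP seatframe [-0.0798 -0.0013  0.2249]
t 14.13 q [-0.46  0.21  2.02  0.75  0.75  0.01] ee [ 0.5457 -0.0357  0.2249] F [ 0.3 -0.1 -0.6] travel [ 1.031 -3.032 -1.387] rot [-87.36 -25.48 -25.38]
```

```bash
python3 -m pendant '{"travel":[[0.08,-0.25,-0.1],[0.15,-0.45,-0.2],[0.23,-0.68,-0.3],[0.3,-0.9,-0.4],[0.38,-1.1,-0.5],[0.45,-1.3,-0.6],[0.53,-1.5,-0.7],[0.6,-1.7,-0.8]],"rot":[[-6.5,-1.9,-1.9],[-13,-3.8,-3.8],[-19.5,-5.7,-5.7],[-26,-7.6,-7.6],[-32.5,-9.5,-9.5],[-39,-11.4,-11.4],[-45.5,-13.3,-13.3],[-52,-15.2,-15.2]],"fingers":[0,0,0,0,0,0,0,0]}'; python3 -c "
from g import *
now(); bt=np.array([.536,.1035,.20]); go(bt,toolR(0,123.6))"
```

```text
t: 14.8
ee_pos: [0.5419, 0.044, 0.2223]
tool_rot: [[0.118, 0.993, -0.015], [0.215, -0.04, -0.976], [-0.97, 0.112, -0.218]]
force: [-0.0, 0.3, 0.5]
grip_width: 0.0006
TCP seatframe [-0.039   0.0672  0.2223]
t 14.8 q [-0.17  0.29  1.8   0.28  0.99 -0.29] ee [0.5419 0.044  0.2223] F [-0.   0.3  0.5] travel [ 0.843 -0.267 -1.328] rot [-35.   -10.24 -10.12]
```

```bash
python3 -m pendant '{"travel":[[0.14,-0.05,-0.22],[0.28,-0.1,-0.44],[0.42,-0.14,-0.66],[0.56,-0.18,-0.88],[0.7,-0.22,-1.1],[0.84,-0.27,-1.33],[0.84,-0.27,-1.33]],"rot":[[-6,-1.7,-1.7],[-12,-3.4,-3.4],[-18,-5.2,-5.1],[-24,-6.9,-6.8],[-30,-8.6,-8.5],[-35,-10.2,-10.1],[-35,-10.2,-10.1]],"fingers":[0,0,0,0,0,0,0]}'; python3 -c "
from g import *
now(); bt=np.array([.536,.1035,.09]); go(bt,toolR(0,123.6))"
```

```text
t: 15.38
ee_pos: [0.5358, 0.1063, 0.1997]
tool_rot: [[-0.0, 0.829, 0.559], [-0.001, 0.559, -0.829], [-1.0, -0.001, 0.001]]
force: [0.7, 0.2, 0.6]
grip_width: 0.0005
TCP seatframe [-0.0095  0.1225  0.1997]
t 15.38 q [ 0.08  0.36  1.73 -0.    1.06 -0.52] ee [0.5358 0.1063 0.1997] F [0.7 0.2 0.6] travel [ 2.744 -0.034  0.06 ] rot [0.42 0.03 0.05]
```

```bash
python3 -m pendant '{"travel":[[0.6,0,0.06],[1.2,0,0.06],[1.8,0,0.06],[2.3,0,0.06],[2.74,-0.03,0.06],[2.74,-0.03,0.06]],"rot":[[0,0,0],[0,0,0],[0,0,0],[0,0,0],[0,0,0],[0,0,0]],"fingers":[0,0,0,0,0,0]}'; python3 -c "
from g import *
now(); o=ctrl.get_obs(); T=np.array(o['ee_pos']); d=snap('scene','s8');e=snap('side','d8')
out=[]
for n,dd,x0,y0 in(('s8',d,230,80),('d8',e,220,110)):
    S=cv2.resize(cv2.imread(f'pics/{n}.png')[y0:y0+160,x0:x0+160],None,fx=2.5,fy=2.5,interpolation=cv2.INTER_CUBIC)
    for z in(0,.034):
        a=proj(dd,T+[0,0,z]); cv2.circle(S,(int((a[0]-x0)*2.5),int((a[1]-y0)*2.5)),2,(0,255,255),-1)
    out.append(S)
cv2.imwrite('pics/c8.png',np.hstack(out)); bottle('scene')"
```

```text
t: 15.88
ee_pos: [0.5349, 0.1035, 0.0876]
tool_rot: [[-0.005, 0.83, 0.557], [-0.001, 0.557, -0.83], [-1.0, -0.004, -0.002]]
force: [0.3, -0.1, 0.4]
grip_width: 0.0006
TCP seatframe [-0.0119  0.1206  0.0876]
scene bottle seatframe [ 0.0029 -0.001 ]
```

View pics/c8.png

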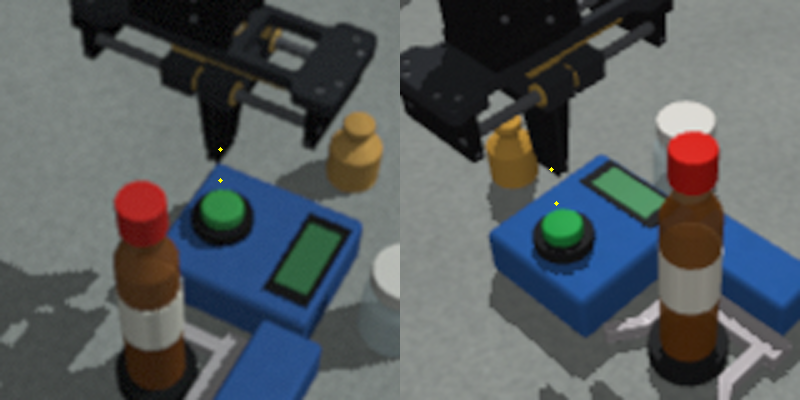

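Both views show the shut tips right above the button, again about 34 mm short of the TCP. The bottle stands upright in the fork against the stop. I descend and feel for the button.

```bash
python3 -m pendant '{"travel":[[0.5,0,0.02],[1,0,0.02],[1.3,0.02,0.02],[1.45,0.02,0.02],[1.45,0.02,0.02]],"rot":[[0,0,0],[0,0,0],[0,0,0],[0,0,0],[0,0,0]],"fingers":[0,0,0,0,0]}'|sed -n '2p;4p'; python3 -m pendant '{"travel":[[0.04,0,0],[0.08,0,0],[0.08,0,0]],"rot":[[0,0,0],[0,0,0],[0,0,0]],"fingers":[0,0,0]}'|sed -n '2p;4p';python3 -m pendant '{"travel":[[0.04,0,0],[0.08,0,0],[0.08,0,0]],"rot":[[0,0,0],[0,0,0],[0,0,0]],"fingers":[0,0,0]}'|sed -n '2p;4p'
```

```text
ee_pos: [0.5382, 0.1034, 0.0332]
force: [-0.0, 0.1, 0.6]
ee_pos: [0.5389, 0.1035, 0.0309]
force: [1.5, 1.0, 1.5]
ee_pos: [0.5393, 0.1035, 0.0279]
force: [1.1, 0.6, 3.5]
```

```bash
python3 -m pendant '{"travel":[[0.04,0,0],[0.05,0,0],[0.05,0,0]],"rot":[[0,0,0],[0,0,0],[0,0,0]],"fingers":[0,0,0]}'|sed -n '2p;4p';python3 -m pendant '{"travel":[[0.04,0,0],[0.05,0,0],[0.05,0,0]],"rot":[[0,0,0],[0,0,0],[0,0,0]],"fingers":[0,0,0]}'|sed -n '2p;4p'
```

```text
ee_pos: [0.5393, 0.1035, 0.0261]
force: [-1.8, -1.1, 6.4]
ee_pos: [0.5394, 0.1035, 0.0258]
force: [-7.1, -1.7, 25.2]
```

The button bottomed: it stalled after about 6 mm and force jumped from 6 to 25 N. Releasing and lifting clear.

```bash
python3 -m pendant '{"travel":[[-0.1,0,0],[-0.3,0,0],[-0.7,0,0],[-1.3,0,0],[-2,0,0],[-2.8,0,0],[-3,0,0],[-3,0,0]],"rot":[[0,0,0],[0,0,0],[0,0,0],[0,0,0],[0,0,0],[0,0,0],[0,0,0],[0,0,0]],"fingers":[0,0,0,0,0,0,0,0]}'; python3 -c "
from g import *
bottle('scene','s9'); bottle('side','d9')
a=np.load('pics/s8.npy',allow_pickle=True).item()['color'].astype(int);b=grab_frame('scene')['color'].astype(int)
D=abs(a-b).max(2)
for n,(x0,y0,x1,y1) in dict(bottle_foot=(270,215,315,240),jar=(378,178,408,225),weight=(360,125,385,157)).items(): print(n,'mean diff',D[y0:y1,x0:x1].mean())
c=np.load('pics/scene0.npy',allow_pickle=True).item()['color'].astype(int);print('cup vs start',abs(c-b).max(2)[258:312,168:218].mean())
from m import blob,cen
" | grep -v -e blue -e '^ '
python3 - <<'E'
import sys;sys.path.insert(0,'.')
import os;os.chdir('.')
from h import *
for n in('scene0','s9'):
    d=np.load(f'pics/{n}.npy',allow_pickle=True).item(); m=cv2.inRange(cv2.cvtColor(d['color'],cv2.COLOR_RGB2HSV),(45,120,60),(75,255,255)); m[:,:300]=0;m[:145]=0;m[180:]=0;m[:,335:]=0
    M=cv2.moments(m,True); print(n,'button',M['m10']/M['m00'],M['m01']/M['m00'],M['m00'])
o=ctrl.get_obs();print(o['t'],o['force'])
E
```

```text
t: 18.12
ee_pos: [0.5398, 0.1037, 0.1481]
tool_rot: [[0.009, 0.83, 0.558], [0.0, 0.558, -0.83], [-1.0, 0.008, 0.005]]
force: [-0.9, 0.9, -0.1]
grip_width: 0.0004
scene bottle seatframe [ 0.0028 -0.0005]
side bottle seatframe [0.0027 0.0023]
bottle_foot mean diff 3.966222222222222
jar mean diff 5.404255319148936
weight mean diff 7.43875
cup vs start 7.167777777777777
scene g [318.9 163.1] r [201.1 148.9] k bbox 207 202 33 28
side g [284.6 200.6] r [291.1 237.5] k bbox 282 294 36 33
g (array([0.53732514, 0.10401731, 0.06054768]), np.float64(0.0021859263975176416))
r (array([ 0.52768872, -0.08869723,  0.1930055 ]), np.float64(0.0021181204923546963))
scene0 button 318.8550724637681 163.07246376811594 207.0
s9 button 318.9162790697674 163.2186046511628 215.0
18.2667 [ 0.35386703 -0.21077805  0.04074932]
```

```bash
python3 -c "
from cell import order; print(order.job_done())"
```

```text
the job is handed in; nothing more can be done
None
```

I pushed the bottle into the fork until it met the back stop, then pressed the start button all the way down and released it. I handed the job in at about 18 s, with the arm touching nothing.

**Disagreement:** the fingertips turned out to be about 34 mm short of the reported TCP. Because of that, my first push touched the bottle's lower body, not its foot, at about 2 N and moved it about 2.5 mm. I backed off, felt for the bench with the tips (a brief 26 N), and then pushed low on the foot with the fingers cradling it.

**Bottle:** it stopped moving at the stop while the force rose to about 8 N. It stood upright and kept its position after I withdrew and after the button press. My camera estimate put its centre about 2.5 mm past my estimated seat point. I took that as an error in the seat estimate and trusted the stop contact.

**Button:** it travelled about 6 mm, then the force jumped from 6 to 25 N, so it was fully down. Its image after release is back where it started.

**Bystanders:** the jar and weight (compared with just before the press) and the cup (compared with the start) differ only slightly in the images, with no sign that any of them moved.

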